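# Find the output key left latched on a gel power supply and release it

## Robot

A 6-joint arm with a two-finger parallel gripper is mounted at the origin on the work surface. World frame = base frame: x ahead of the robot, y to its left, z up, the work surface at z = 0. Lengths are in mm, angles in rad, forces in N, time in s.
With the tool pointing down it reaches from about 300 to 1000 mm from the base axis. Payload 5.1 kg.
Tool frame: the origin (TCP) lies on the centre line of the jaws, within the pads' length; the fingertips stand tip_reach ahead of it and the grasp point (between the pads) lies 5 mm behind it (tip_reach is the distance from the TCP to the fingertips, in mm); z points along the fingers, y is the line along which they close (so a half turn about z gives the same grasp; the last joint's range is limited). The gripper opens to 95 mm and grips with 3 to 60 N. Pads are 20 mm wide; open, the fingers measure 119 mm over their backs; the gripper's body (75 mm by 180 mm) begins 59 mm behind the grasp point.
Start: joints at [1.218, 0.124, 1.65, -0, 1.367, -0.083], TCP at [173.272, 626.468, 228.656] pointing down, gripper open.
Joint ranges: [-2.61, 2.61], [-1.02, 2.33], [0.03, 2.71], [-1.35, 4.49], [0.32, 2.68], [-2.91, 2.91]. Speed limits (rad/s): [2.57, 2.57, 3.14, 3.14, 3.14, 3.14].

## Interface

Orientations are given as a unit quaternion [x, y, z, w].
In Python, from bench import read_state, grab_frame, sign_off, spot_in, tip_reach gives the robot as it stands.
- The arm moves only by the shell command python3 -m handwheel 'ROWS' [FORCE]. ROWS is JSON, a list of rows, each a list of 3 entries, a list of its own where there are three numbers: the shift along the tool's x, y, z in mm, then the turn, a rotation vector about the tool's x, y, z in degrees, then the closure, from 0 (fully open) to 1 (shut). A call has exactly 10 rows; each row shifts and turns the commanded pose from where the row before left it, along the tool's axes as they then stand; what a row does not reach is not made up. A row lasts 1/12 s, in which the tool goes at most 41.7 mm and 7.16 degrees, less where a joint would pass 70% of its speed; a pose out of reach is approached as far as the arm can. A call is refused whole if a number of a shift passes 41.7 or a number of a turn 7.16, either way. A call with a gripper value outside its range is refused whole. The fingers move at their own pace and stop on an object; FORCE is the grip in N (left out, the last holds). Time passes only in rows, so rows that do not move let the fingers close, or fill a call up. It gives the time, the measured TCP pose, the force, the opening and the grip force at its end, in the units of the state.
- read_state(): the state, without advancing time (a new reading comes with each control period).
- grab_frame(name): name is "scene" or "top" or "wrist"; returns a dict with "image" (480x640x3 uint8, red, green, blue), "mtx" (3x3 intrinsics, pixels), "k1" (the pictures are not rectified: a ray, as slopes to the right and down, at radius r is drawn at 1 + k1 r^2 times it, then the intrinsics apply), "R" (3x3) and "t" (3): a world point X has camera coordinates R X + t; the wrist camera has in their place "hand_eye" (4x4, takes a point from camera to tool coordinates, whose origin is the TCP and whose axes are the flange's). Camera axes: x right, y down, z forward; pixel columns grow to the right and rows downward; lengths in mm; the calibration is good to about 2 mm. A picture is of the moment at which its call begins: read the wrist's pose just before it. There is no depth.
- sign_off(): hands the job in; it is judged then, once.
Trained networks look in a picture, given as the dict that the camera call returned (one of the last four; its "shot" number tells which), for a name from the list of things; names that differ only in an ending like _2 or _b are one class to them, and where a whole thing is asked for, a point or a joint stands for the part that bears it (a point fixed in the world has none). Each returns a list of dicts, best first, with "score" (0 to 1); they miss things now and then, are a little off and sometimes report something else, mostly with a low value. They report only what shows in the picture. A call takes as long as a camera call.
- spot_in(picture, thing): "position" ([x, y, z] in mm, in the coordinates of the camera as it stood for that picture, good to about 4 mm: the middle of the surface that is visible of it).
The state is a dict: "clock": time; "joints": joint angles; "joint_vel": joint speeds; "joint_efforts": joint torques, N m; "tcp_pos": TCP position; "ee_rot": TCP orientation; "ft_force": force on the tool from outside, world axes, zero at the start; "ft_torque": the same for the moment, N m; "gripper_width": finger opening in mm; "finger_force": force on a finger pad.
Only numpy, scipy, OpenCV 4.12 (cv2) and the standard library are available. Lean on these libraries where they do the work, as an engineer would, in place of code of your own. Each camera call takes 0.05 s, during which the arm holds its last target. There are 200 camera calls.

## Task

One output of the gel power supply has been left switched on: one of its four push keys is latched down. Check all four by touch, tapping each key lightly in turn from the left end of the row to the right (as you face the keys) so that no raised key is pushed in and the latched one stays latched, then press the latched key fully down and let it spring up, so that all four keys stand raised. Touch the keys with the fingertips only, lift nothing, leave the other things on the bench where they are, and finish clear of everything.

Things in the scene. Friction and masses are not known exactly. Their poses are not given: they have to be found in the camera images.
- supply: Gel power supply, fixed, cream case 230 deep (x) by 240 wide (y) by 85 tall. Origin: centre of its underside on the bench; +x from keys to back, +y to the left end of the key row for someone facing the keys. Key deck 45 above the bench; 43 behind the key centres a panel slopes up to the hood, 85 above the bench. Key centres at x = -78 and y = 67.5, 22.5, -22.5, -67.5. All in mm.
- key_a_top (a point): Centre of the top face of one of four identical push keys (cap 26 x 19 mm, 19 along the row, 45 apart); moves with the key. Letters are in no order along the row. Top above the bench: raised 59 mm, latched about 54 mm, fully down 51 mm. One key starts latched, at any place.
- key_b_top (a point): Centre of the top face of one of four identical push keys (cap 26 x 19 mm, 19 along the row, 45 apart); moves with the key. Letters are in no order along the row. Top above the bench: raised 59 mm, latched about 54 mm, fully down 51 mm. One key starts latched, at any place.
- key_c_top (a point): Centre of the top face of one of four identical push keys (cap 26 x 19 mm, 19 along the row, 45 apart); moves with the key. Letters are in no order along the row. Top above the bench: raised 59 mm, latched about 54 mm, fully down 51 mm. One key starts latched, at any place.
- key_d_top (a point): Centre of the top face of one of four identical push keys (cap 26 x 19 mm, 19 along the row, 45 apart); moves with the key. Letters are in no order along the row. Top above the bench: raised 59 mm, latched about 54 mm, fully down 51 mm. One key starts latched, at any place.
- key_a: Fixed bezel of the key with key_a_top, 34 x 27.5 x 1.5 mm; origin at its centre on the deck, 45 mm above the bench. Push-push key, straight down: 3 N starts to move it when raised, 3.5 N when latched, and 4.5 N pushes it fully down; under 2.5 N moves neither. Let go after fully down, a raised key latches and the latched one springs up to raised.
- key_b: Fixed bezel of the key with key_b_top, 34 x 27.5 x 1.5 mm; origin at its centre on the deck, 45 mm above the bench. Push-push key, straight down: 3 N starts to move it when raised, 3.5 N when latched, and 4.5 N pushes it fully down; under 2.5 N moves neither. Let go after fully down, a raised key latches and the latched one springs up to raised.
- key_c: Fixed bezel of the key with key_c_top, 34 x 27.5 x 1.5 mm; origin at its centre on the deck, 45 mm above the bench. Push-push key, straight down: 3 N starts to move it when raised, 3.5 N when latched, and 4.5 N pushes it fully down; under 2.5 N moves neither. Let go after fully down, a raised key latches and the latched one springs up to raised.
- key_d: Fixed bezel of the key with key_d_top, 34 x 27.5 x 1.5 mm; origin at its centre on the deck, 45 mm above the bench. Push-push key, straight down: 3 N starts to move it when raised, 3.5 N when latched, and 4.5 N pushes it fully down; under 2.5 N moves neither. Let go after fully down, a raised key latches and the latched one springs up to raised.
- bottle: Bystander, loose: glass reagent bottle with an orange screw cap, 56 mm across, 104 mm tall. Origin: centre of its underside.
- tip_box: Bystander, loose: navy box of yellow pipette tips, 118 x 82 x 59 mm tall. Origin: centre of its underside.
- tube_rack: Bystander, loose: blue rack of capped microtubes, 55 x 110 x 34 mm tall. Origin: centre of its underside.
- comb: Bystander, loose: flat clear gel comb lying on the bench, 98 mm long, 6 mm thick. Origin: centre of its underside.
- timer: Bystander, loose: white bench timer lying on the hood of the power supply, 58 x 66 x 14 mm. Origin: centre of its underside.
- beaker: Bystander, loose: glass beaker, 68 mm across, 92 mm tall. Origin: centre of its underside.
- waste_cup: Bystander, loose: white plastic waste cup, 88 mm across at the rim, 105 mm tall. Origin: centre of its underside.

How it is judged (in metres and radians):
On the way, in this order (a step that is already met when the one before it is completed fails the run):
1. the key at the left end is touched by the fingers, while one key is still latched ((height (world z) of key_a_top between 0.0526 and 0.0555 m or height (world z) of key_b_top between 0.0526 and 0.0555 m or height (world z) of key_c_top between 0.0526 and 0.0555 m or height (world z) of key_d_top between 0.0526 and 0.0555 m) and ((contact force between key_a and the fingers above 0.3 N and y of key_a_top in the frame of supply between 0.0575 and 0.0775 m) or (contact force between key_b and the fingers above 0.3 N and y of key_b_top in the frame of supply between 0.0575 and 0.0775 m) or (contact force between key_c and the fingers above 0.3 N and y of key_c_top in the frame of supply between 0.0575 and 0.0775 m) or (contact force between key_d and the fingers above 0.3 N and y of key_d_top in the frame of supply between 0.0575 and 0.0775 m))).
2. the key second from the left is touched by the fingers, while one key is still latched ((height (world z) of key_a_top between 0.0526 and 0.0555 m or height (world z) of key_b_top between 0.0526 and 0.0555 m or height (world z) of key_c_top between 0.0526 and 0.0555 m or height (world z) of key_d_top between 0.0526 and 0.0555 m) and ((contact force between key_a and the fingers above 0.3 N and y of key_a_top in the frame of supply between 0.0125 and 0.0325 m) or (contact force between key_b and the fingers above 0.3 N and y of key_b_top in the frame of supply between 0.0125 and 0.0325 m) or (contact force between key_c and the fingers above 0.3 N and y of key_c_top in the frame of supply between 0.0125 and 0.0325 m) or (contact force between key_d and the fingers above 0.3 N and y of key_d_top in the frame of supply between 0.0125 and 0.0325 m))).
3. the key third from the left is touched by the fingers, while one key is still latched ((height (world z) of key_a_top between 0.0526 and 0.0555 m or height (world z) of key_b_top between 0.0526 and 0.0555 m or height (world z) of key_c_top between 0.0526 and 0.0555 m or height (world z) of key_d_top between 0.0526 and 0.0555 m) and ((contact force between key_a and the fingers above 0.3 N and y of key_a_top in the frame of supply between -0.0325 and -0.0125 m) or (contact force between key_b and the fingers above 0.3 N and y of key_b_top in the frame of supply between -0.0325 and -0.0125 m) or (contact force between key_c and the fingers above 0.3 N and y of key_c_top in the frame of supply between -0.0325 and -0.0125 m) or (contact force between key_d and the fingers above 0.3 N and y of key_d_top in the frame of supply between -0.0325 and -0.0125 m))).
4. the key at the right end is touched by the fingers, while one key is still latched ((height (world z) of key_a_top between 0.0526 and 0.0555 m or height (world z) of key_b_top between 0.0526 and 0.0555 m or height (world z) of key_c_top between 0.0526 and 0.0555 m or height (world z) of key_d_top between 0.0526 and 0.0555 m) and ((contact force between key_a and the fingers above 0.3 N and y of key_a_top in the frame of supply between -0.0775 and -0.0575 m) or (contact force between key_b and the fingers above 0.3 N and y of key_b_top in the frame of supply between -0.0775 and -0.0575 m) or (contact force between key_c and the fingers above 0.3 N and y of key_c_top in the frame of supply between -0.0775 and -0.0575 m) or (contact force between key_d and the fingers above 0.3 N and y of key_d_top in the frame of supply between -0.0775 and -0.0575 m))).
5. the latched key is pressed fully down by the fingers (no key is left resting at the latched height) (not (height (world z) of key_a_top between 0.0526 and 0.0555 m or height (world z) of key_b_top between 0.0526 and 0.0555 m or height (world z) of key_c_top between 0.0526 and 0.0555 m or height (world z) of key_d_top between 0.0526 and 0.0555 m) and ((height (world z) of key_a_top below 0.0518 m and contact force between key_a and the fingers above 0.3 N) or (height (world z) of key_b_top below 0.0518 m and contact force between key_b and the fingers above 0.3 N) or (height (world z) of key_c_top below 0.0518 m and contact force between key_c and the fingers above 0.3 N) or (height (world z) of key_d_top below 0.0518 m and contact force between key_d and the fingers above 0.3 N))).
6. all four keys stand raised (height (world z) of each of key_a_top, key_b_top, key_c_top, key_d_top above 0.0575 m), for 0.2 s.
At the end, for the whole second after the job is handed in: All four key tops stand within 1.5 mm of the raised height, 59 mm above the bench, and the seven loose bystanders are at rest within 15 mm of where they stood (all of step 6 and linear speed of each of bottle, tip_box, tube_rack, comb, timer, beaker, waste_cup below 0.02 m/s and distance of each of bottle, tip_box, tube_rack, comb, timer, beaker, waste_cup from where it was at the start of the episode below 0.015 m); the robot touches nothing.
It fails at once if a raised key is pushed in more than 6.5 mm while another key is still latched ((height (world z) of key_a_top below 0.0525 m and height (world z) of key_b_top between 0.0526 and 0.0555 m) or (height (world z) of key_a_top below 0.0525 m and height (world z) of key_c_top between 0.0526 and 0.0555 m) or (height (world z) of key_a_top below 0.0525 m and height (world z) of key_d_top between 0.0526 and 0.0555 m) or (height (world z) of key_b_top below 0.0525 m and height (world z) of key_a_top between 0.0526 and 0.0555 m) or (height (world z) of key_b_top below 0.0525 m and height (world z) of key_c_top between 0.0526 and 0.0555 m) or (height (world z) of key_b_top below 0.0525 m and height (world z) of key_d_top between 0.0526 and 0.0555 m) or (height (world z) of key_c_top below 0.0525 m and height (world z) of key_a_top between 0.0526 and 0.0555 m) or (height (world z) of key_c_top below 0.0525 m and height (world z) of key_b_top between 0.0526 and 0.0555 m) or (height (world z) of key_c_top below 0.0525 m and height (world z) of key_d_top between 0.0526 and 0.0555 m) or (height (world z) of key_d_top below 0.0525 m and height (world z) of key_a_top between 0.0526 and 0.0555 m) or (height (world z) of key_d_top below 0.0525 m and height (world z) of key_b_top between 0.0526 and 0.0555 m) or (height (world z) of key_d_top below 0.0525 m and height (world z) of key_c_top between 0.0526 and 0.0555 m)).
It fails at once if a bystander is lifted, knocked over or pushed more than 20 mm away (distance of any of bottle, tip_box, tube_rack, comb, timer, beaker, waste_cup from where it was at the start of the episode above 0.02 m or height (world z) of any of bottle, tip_box, tube_rack, comb, beaker, waste_cup above 0.01 m or height (world z) of timer above 0.095 m or angle between any of bottle, tip_box, tube_rack, comb, timer, beaker, waste_cup's own z axis and vertical above 0.5 rad).
It also fails if it takes over 51 s, if anything falls off the work surface, if the arm or the gripper's body presses on something with over 40 N, if the wrist force passes 120 N, or if a joint passes its speed limit or range.

## Working session

There is one attempt and no reset: what is moved stays moved. The work goes in short steps, Python scripts to look and compute and a shell command to move; the robot and the scene stay as the last step left them, time stands still between calls to the robot, and variables do not carry over. Pictures are saved under pics/ and viewed, at most 10 in all, crops included, and the job is handed in when it is done.

```bash
ls; mkdir -p pics; python3 - <<'E'
from bench import *
import cv2,numpy as np
print(tip_reach if not callable(tip_reach) else tip_reach()); print(read_state())
for n in ("top","scene"):
    f=grab_frame(n); cv2.imwrite(f"pics/{n}1.png",f["image"][:,:,::-1]); R=np.array(f["R"]);t=np.array(f["t"])
    print(n,f["mtx"],f["k1"],R,t)
    for th in ("supply","key_a","key_a_top","timer","bottle","beaker","waste_cup","tip_box","tube_rack","comb"):
        for d in spot_in(f,th)[:5]:
            print(th,round(d["score"],2),np.round(R.T@(np.array(d["position"])-t),0))
E
```

```text
pics
14.0
{'clock': 0.0, 'joints': array([ 1.21837390e+00,  1.24506174e-01,  1.65166091e+00,  9.54873018e-06,
        1.36746552e+00, -8.25821701e-02]), 'joint_vel': array([ 0.00070774,  0.00097979,  0.00115265,  0.00079406,  0.00131368,
       -0.00090651]), 'joint_efforts': array([-8.51752848e-04, -4.17624986e+01, -3.59922695e+01,  7.74352555e-02,
        4.94042574e-02, -1.80515458e-04]), 'tcp_pos': array([173.0815609 , 625.90889093, 227.39405022]), 'ee_rot': array([ 1.34512057e-01,  9.90911432e-01, -9.94935808e-04, -2.24666931e-04]), 'ft_force': array([ 0.09326754,  0.01319651, -1.27172104]), 'ft_torque': array([-0.00080033,  0.00142289,  0.00778873]), 'finger_force': 0.0, 'gripper_width': 95.12151819776297}
top [[481.05317273   0.         330.73194655]
 [  0.         481.05317273 234.53164275]
 [  0.           0.           1.        ]] -0.08084562566380718 [[ 0.0025518  -0.99997064 -0.00722607]
 [-0.99813966 -0.00210682 -0.0609326 ]
 [ 0.06091559  0.00736811 -0.99811573]] [ 38.44647536 601.97811698 793.74654228]
supply 0.91 [ 630. -111.   73.]
supply 0.46 [477. -33.   5.]
key_a 
[... 471 characters left out ...]

 [  0.         453.64940754 243.82934022]
 [  0.           0.           1.        ]] -0.06147424926254339 [[-0.75264661  0.6583833   0.00738305]
 [ 0.38914988  0.45385517 -0.80160954]
 [-0.53111717 -0.60045559 -0.59780234]] [ 420.04156947 -181.34197065 1252.2167313 ]
supply 0.68 [663. -78.  66.]
key_a 0.72 [ 547. -128.   58.]
key_a 0.6 [569. -38.  51.]
key_a_top 0.51 [568. -37.  62.]
key_a_top 0.21 [568. -34.  52.]
timer 0.73 [ 703. -155.   98.]
bottle 0.63 [605.  67.  63.]
beaker 0.71 [753.  45.  65.]
beaker 0.23 [ 578. -317.   56.]
waste_cup 0.96 [ 711. -304.   81.]
tip_box 0.83 [ 579. -320.   60.]
tube_rack 0.79 [ 463. -140.   22.]
comb 0.73 [474. -30.   1.]
comb 0.51 [ 701. -153.   98.]
```

View pics/top1.png

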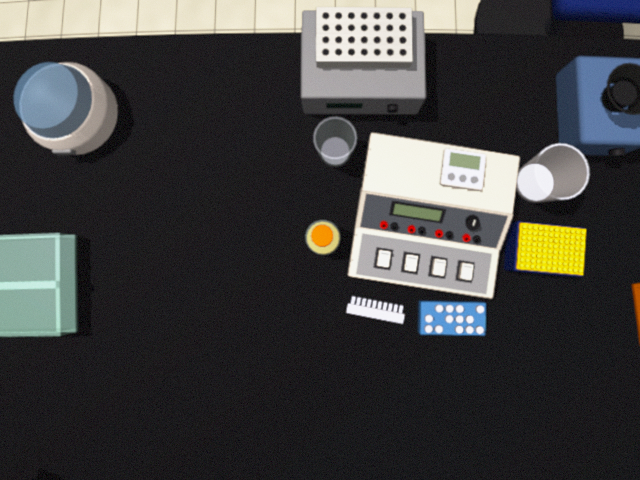

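The top view shows the supply with four white keys at about (384,259), (411,264), (438,268) and (466,271). The left end as you face the keys is image-left. The bottle is at (322,237), the comb at (376,310) and the tube rack at (453,318). Next I'll refine the key positions.

```bash
cat > h.py <<'E'
from bench import *
import cv2,numpy as np
from scipy.spatial.transform import Rotation as Ro
def ray(f,px,z,R=None,t=None):
    R=np.array(f["R"]) if R is None else R; t=np.array(f["t"]) if t is None else t
    K=np.array(f["mtx"]);d=np.array([f["k1"],0,0,0,0.])
    p=cv2.undistortPoints(np.array(px,float).reshape(-1,1,2),K,d).reshape(-1,2)
    D=np.c_[p,np.ones(len(p))]@R; C=-R.T@t
    return C+D*((z-C[2])/D[:,2])[:,None]
def caps(f,pts,w=12,th=190):
    g=f["image"].min(2).astype(np.uint8); out=[]
    m=(g>th).astype(np.uint8); n,l,s,c=cv2.connectedComponentsWithStats(m)
    return [(c[i],s[i,4]) for i in range(1,n) if 30<s[i,4]<3000 and any(np.hypot(*(c[i]-p))<w for p in pts)]
def delta(target_tip,yaw=None):
    s=read_state(); R=Ro.from_quat(s["ee_rot"]); 
    tip=s["tcp_pos"]+R.apply([0,0,14.]); print("tip",tip.round(1),"F",s["ft_force"].round(2),"clk",s["clock"])
    print("shift tool",R.inv().apply(np.array(target_tip)-tip).round(1))
E
python3 - <<'E'
from h import *
f=grab_frame("top")
for c,a in caps(f,[(384,259),(411,264),(438,268),(466,271)]): print(c.round(1),a,ray(f,c,58).round(1))
im=f["image"][215:305,340:510,::-1]; cv2.imwrite("pics/top2.png",cv2.resize(im,None,fx=4.5,fy=4.5,interpolation=cv2.INTER_CUBIC))
E
```

```text
[383.4 258.2] 174 [[561.7 -45.   58. ]]
[410.8 262.5] 171 [[554.8 -88.9  58. ]]
[439.  266.9] 175 [[ 547.8 -134.3   58. ]]
[466.4 271.2] 171 [[ 541.  -178.6   58. ]]
```

View pics/top2.png

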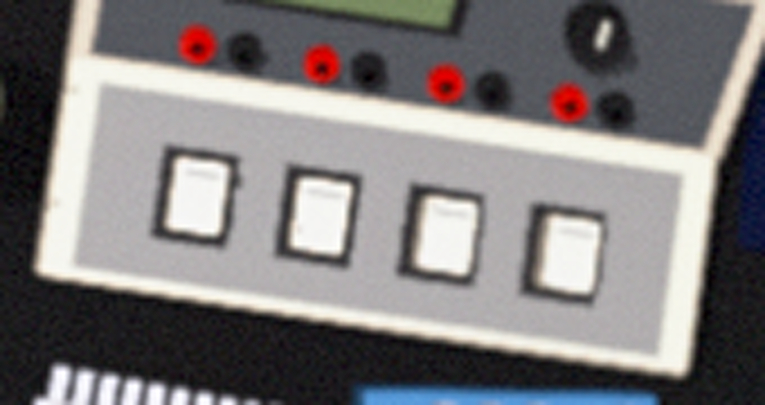

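The crop shows all four caps clearly, with a row yaw of about -8.8° and a measured spacing of 45.1 mm. The third key from the left looks slightly different, but touch will decide. Next I'll work out the approach.

```bash
python3 -c "
from h import *
delta([561.7,-45,110])"; python3 -m handwheel '[[[0,0,0],[0,0,-6.7],1],[[0,0,0],[0,0,0],1],[[0,0,0],[0,0,0],1],[[0,0,0],[0,0,0],1],[[0,0,0],[0,0,0],1],[[0,0,0],[0,0,0],1],[[0,0,0],[0,0,0],1],[[0,0,0],[0,0,0],1],[[0,0,0],[0,0,0],1],[[0,0,0],[0,0,0],1]]' 10; python3 -c "
from h import *
delta([561.7,-45,110])"
```

```text
tip [173.3 626.5 214.7] F [ 0.2   0.16 -1.01] clk 1.15
shift tool [-553.3 -543.7  104.6]
clock: 1.98
tcp_pos: [173.3, 626.5, 228.7]
ee_rot: [0.076, 0.997, 0.0, 0.0]
ft_force: [0.4, -0.1, 0.7]
gripper_width: 33.8
finger_force: 0.0
tip [173.3 626.5 214.7] F [ 0.36 -0.11  0.73] clk 1.9833
shift tool [-486.3 -604.4  104.7]
```

```bash
for i in 1 2; do python3 -m handwheel '[[[-24.3,-30.2,0],[0,0,0],1],[[-24.3,-30.2,0],[0,0,0],1],[[-24.3,-30.2,0],[0,0,0],1],[[-24.3,-30.2,0],[0,0,0],1],[[-24.3,-30.2,0],[0,0,0],1],[[-24.3,-30.2,0],[0,0,0],1],[[-24.3,-30.2,0],[0,0,0],1],[[-24.3,-30.2,0],[0,0,0],1],[[-24.3,-30.2,0],[0,0,0],1],[[-24.3,-30.2,0],[0,0,0],1]]'; done; python3 - <<'E'
from h import *
delta([561.7,-45,110])
s=read_state(); f=grab_frame("wrist"); cv2.imwrite("pics/w1.png",f["image"][:,:,::-1]); H=np.array(f["hand_eye"])
T=np.eye(4);T[:3,:3]=Ro.from_quat(s["ee_rot"]).as_matrix();T[:3,3]=s["tcp_pos"]
M=np.linalg.inv(T@H)
for c,a in caps(f,[(320,240)],w=500): print(c.round(1),a,ray(f,c,58,M[:3,:3],M[:3,3]).round(1))
E
```

```text
clock: 2.82
tcp_pos: [368.0, 289.3, 229.0]
ee_rot: [0.076, 0.997, 0.0, 0.0]
ft_force: [-0.3, 0.5, 0.4]
gripper_width: 0.8
finger_force: 0.0
clock: 3.65
tcp_pos: [562.3, -46.5, 228.9]
ee_rot: [0.077, 0.997, 0.0, 0.0]
ft_force: [-0.4, 1.3, 0.2]
gripper_width: 0.3
finger_force: 0.0
tip [562.3 -46.5 214.9] F [-0.44  1.25  0.21] clk 3.65
shift tool [  0.9   1.3 104.9]
[222.1 104.3] 162 [[ 448.4 -113.9   58. ]]
[203.5 107. ] 169 [[ 448.  -129.7   58. ]]
[166.6 112.4] 162 [[ 447.3 -161.4   58. ]]
[319.9 121.8] 2597 [[474.6 -35.8  58. ]]
[149.1 114.5] 130 [[ 446.7 -176.3   58. ]]
[129.5 117. ] 90 [[ 446.  -193.2   58. ]]
[225.8 124.1] 156 [[ 464.2 -114.4   58. ]]
[189.4 129.3] 156 [[ 463.5 -145.8   58. ]]
[171.2 131.7] 155 [[ 463.  -161.6   58. ]]
[153.9 133.8] 117 [[ 462.4 -176.6   58. ]]
[211.5 145.6] 155 [[ 479.5 -130.4   58. ]]
[193.4 148.2] 155 [[ 479.2 -146.3   58. ]]
[175.5 150.6] 154 [[ 478.7 -162.    58. ]]
[139.3 155.3] 79 [[ 477.7 -194.    58. ]]
[227.5 182.7] 126 [[ 512.5 -123.9   58. ]]
[325.5 221.9] 539 [[560.7 -44.2  58. ]]
[182.4 312.5] 31 [[ 628.7 -195.6   58. ]]
[165.2 388.3] 2881 [[ 710.5 -235.7   58. ]]
[322.2 395.4] 193 [[743.7 -75.7  58. ]]
```

View pics/w1.png

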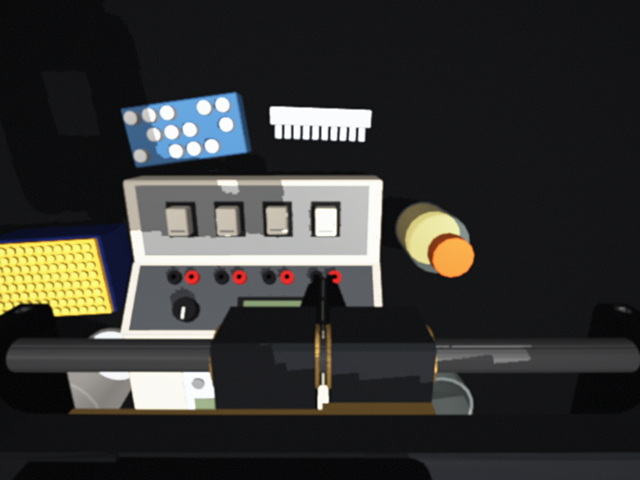

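The wrist view shows the four keys at about (180,220), (228,220), (277,220) and (326,221). The bottle is to the right, and the closed fingers line up with the left-end key. Both cameras agree to about 1 mm, so I'll descend.

```bash
cat >> h.py <<'E'
def feel(n=8):
    F=[];P=[]
    for _ in range(n):
        grab_frame("top"); s=read_state(); F.append(s["ft_force"]); P.append(s["tcp_pos"])
    F=np.array(F); print("F",F.mean(0).round(2),"sd",F.std(0).round(2),"tip",(np.mean(P,0)-[0,0,14]).round(2),"clk",round(s["clock"],2))
E
python3 -m handwheel '[[[1,1.5,36],[0,0,0],1],[[0,0,36],[0,0,0],1],[[0,0,36],[0,0,0],1],[[0,0,20],[0,0,0],1],[[0,0,10],[0,0,0],1],[[0,0,5],[0,0,0],1],[[0,0,4],[0,0,0],1],[[0,0,2],[0,0,0],1],[[0,0,0],[0,0,0],1],[[0,0,0],[0,0,0],1]]'; python3 -c "
from h import *
feel(6)"
```

```text
clock: 4.53
tcp_pos: [562.0, -43.0, 81.3]
ee_rot: [0.076, 0.997, -0.0, 0.001]
ft_force: [0.6, -0.2, -0.3]
gripper_width: 0.4
finger_force: 0.0
F [-0.   -0.26 -0.3 ] sd [0.37 0.36 0.67] tip [561.5  -42.93  66.66] clk 4.83
```

```bash
python3 -m handwheel '[[[0,-1.5,2],[0,0,0],1],[[0,0,2],[0,0,0],1],[[0,0,1.5],[0,0,0],1],[[0,0,1],[0,0,0],1],[[0,0,0.8],[0,0,0],1],[[0,0,0.6],[0,0,0],1],[[0,0,0.5],[0,0,0],1],[[0,0,0.4],[0,0,0],1],[[0,0,0.4],[0,0,0],1],[[0,0,0],[0,0,0],1]]'; python3 -c "
from h import *
feel(6)"
```

```text
clock: 5.67
tcp_pos: [560.6, -44.4, 70.4]
ee_rot: [0.076, 0.997, -0.0, -0.0]
ft_force: [-2.4, -0.2, 2.9]
gripper_width: 0.3
finger_force: 1.5
F [-2.34  0.15  3.13] sd [0.39 0.54 0.17] tip [560.63 -44.35  56.49] clk 5.97
```

The left-end key is raised: it pushes back with 3.1 N at about 57 mm. Next is key 2.

```bash
python3 -m handwheel '[[[0,0,-3],[0,0,0],1],[[0,0,-3.2],[0,0,0],1],[[0,0,-3],[0,0,0],1],[[0,-10,0],[0,0,0],1],[[0,-15,0],[0,0,0],1],[[0,-15,0],[0,0,0],1],[[0,-5,0],[0,0,0],1],[[0,0,0],[0,0,0],1],[[0,0,0],[0,0,0],1],[[0,0,0],[0,0,0],1]]'; python3 -c "
from h import *
feel(3);delta([554.8,-88.9,66])"
python3 -m handwheel '[[[0,0,2],[0,0,0],1],[[0,0,2],[0,0,0],1],[[0,0,1.5],[0,0,0],1],[[0,0,1],[0,0,0],1],[[0,0,0.6],[0,0,0],1],[[0,0,0.5],[0,0,0],1],[[0,0,0.4],[0,0,0],1],[[0,0,0.4],[0,0,0],1],[[0,0,0],[0,0,0],1],[[0,0,0],[0,0,0],1]]'; python3 -c "
from h import *
feel(6)"
```

```text
clock: 6.8
tcp_pos: [553.8, -88.5, 79.6]
ee_rot: [0.076, 0.997, 0.0, -0.0]
ft_force: [1.0, -0.4, -0.1]
gripper_width: 0.3
finger_force: 0.0
F [-0.04 -0.14 -0.1 ] sd [0.34 0.6  0.35] tip [553.83 -88.34  65.6 ] clk 6.95
tip [553.8 -88.3  65.6] F [-0.37  0.66  0.4 ] clk 6.95
shift tool [-1.  -0.4 -0.4]
clock: 7.78
tcp_pos: [553.8, -88.8, 71.3]
ee_rot: [0.076, 0.997, -0.0, 0.0]
ft_force: [-0.6, -0.1, -0.1]
gripper_width: 0.1
finger_force: 0.0
F [-0.19  0.23 -0.06] sd [0.24 0.31 0.58] tip [553.85 -88.84  57.33] clk 8.08
```

```bash
python3 -m handwheel '[[[0,0,0.3],[0,0,0],1],[[0,0,0.3],[0,0,0],1],[[0,0,0.3],[0,0,0],1],[[0,0,0.3],[0,0,0],1],[[0,0,0],[0,0,0],1],[[0,0,0],[0,0,0],1],[[0,0,0],[0,0,0],1],[[0,0,0],[0,0,0],1],[[0,0,0],[0,0,0],1],[[0,0,0],[0,0,0],1]]'; python3 -c "
from h import *
feel(6)"
```

```text
clock: 8.92
tcp_pos: [553.8, -88.8, 70.1]
ee_rot: [0.076, 0.997, -0.0, 0.0]
ft_force: [-0.9, -0.3, 0.1]
gripper_width: 0.1
finger_force: 0.0
F [-0.42 -0.05  0.17] sd [0.73 0.38 0.23] tip [553.8  -88.82  56.07] clk 9.22
```

```bash
python3 -m handwheel '[[[0,0,0.3],[0,0,0],1],[[0,0,0.3],[0,0,0],1],[[0,0,0.3],[0,0,0],1],[[0,0,0.3],[0,0,0],1],[[0,0,0],[0,0,0],1],[[0,0,0],[0,0,0],1],[[0,0,0],[0,0,0],1],[[0,0,0],[0,0,0],1],[[0,0,0],[0,0,0],1],[[0,0,0],[0,0,0],1]]'; python3 -c "
from h import *
feel(5)"; python3 -m handwheel '[[[0,0,0.2],[0,0,0],1],[[0,0,0.2],[0,0,0],1],[[0,0,0.2],[0,0,0],1],[[0,0,0],[0,0,0],1],[[0,0,0],[0,0,0],1],[[0,0,0],[0,0,0],1],[[0,0,0],[0,0,0],1],[[0,0,0],[0,0,0],1],[[0,0,0],[0,0,0],1],[[0,0,0],[0,0,0],1]]'; python3 -c "
from h import *
feel(5)"
```

```text
clock: 10.05
tcp_pos: [553.8, -88.8, 68.9]
ee_rot: [0.076, 0.997, -0.0, 0.0]
ft_force: [-0.4, -0.1, -0.0]
gripper_width: 0.2
finger_force: 0.0
F [0.22 0.22 0.  ] sd [0.42 0.42 0.33] tip [553.79 -88.81  54.86] clk 10.3
clock: 11.13
tcp_pos: [553.8, -88.8, 68.4]
ee_rot: [0.076, 0.997, -0.0, 0.0]
ft_force: [-1.6, 0.7, 1.9]
gripper_width: 0.3
finger_force: 0.8
F [-0.67  0.29  1.7 ] sd [0.49 0.32 0.31] tip [553.81 -88.82  54.33] clk 11.38
```

Key 2 is the latched one: it gave 1.7 N at 54.3 mm and did not move. Next is key 3.

```bash
python3 -m handwheel '[[[0,0,-4],[0,0,0],1],[[0,0,-4],[0,0,0],1],[[0,0,-3.5],[0,0,0],1],[[0,-10,0],[0,0,0],1],[[-0.7,-15,0],[0,0,0],1],[[0,-15,0],[0,0,0],1],[[0,-5,0],[0,0,0],1],[[0,0,0],[0,0,0],1],[[0,0,0],[0,0,0],1],[[0,0,0],[0,0,0],1]]'; python3 -c "
from h import *
feel(3);delta([547.8,-134.3,66])"
python3 -m handwheel '[[[0,0,2],[0,0,0],1],[[0,0,2],[0,0,0],1],[[0,0,1.5],[0,0,0],1],[[0,0,0.6],[0,0,0],1],[[0,0,0.5],[0,0,0],1],[[0,0,0.4],[0,0,0],1],[[0,0,0.4],[0,0,0],1],[[0,0,0],[0,0,0],1],[[0,0,0],[0,0,0],1],[[0,0,0],[0,0,0],1]]'; python3 -c "
from h import *
feel(6)"
```

```text
clock: 12.22
tcp_pos: [547.6, -133.1, 79.7]
ee_rot: [0.076, 0.997, 0.0, -0.0]
ft_force: [-0.3, -0.8, -0.8]
gripper_width: 0.1
finger_force: 0.0
F [-0.27 -0.18 -0.24] sd [0.5  0.41 0.56] tip [ 547.64 -132.91   65.69] clk 12.37
tip [ 547.7 -132.9   65.7] F [-0.07  0.37 -0.41] clk 12.3667
shift tool [-0.4 -1.4 -0.3]
clock: 13.2
tcp_pos: [547.7, -133.4, 72.5]
ee_rot: [0.076, 0.997, 0.0, 0.0]
ft_force: [-1.6, 1.2, 3.1]
gripper_width: 0.7
finger_force: 1.4
F [-1.55  1.49  2.45] sd [0.25 0.62 0.53] tip [ 547.68 -133.36   58.44] clk 13.5
```

Key 3 is raised, with 2.5 N at 58.4 mm. Next is key 4.

```bash
python3 -m handwheel '[[[0,0,-3],[0,0,0],1],[[0,0,-3],[0,0,0],1],[[0,0,-1.4],[0,0,0],1],[[0,-10,0],[0,0,0],1],[[0,-15,0],[0,0,0],1],[[0,-15,0],[0,0,0],1],[[0,-5.5,0],[0,0,0],1],[[0,0,0],[0,0,0],1],[[0,0,0],[0,0,0],1],[[0,0,0],[0,0,0],1]]'; python3 -c "
from h import *
feel(3);delta([541,-178.6,66])"
python3 -m handwheel '[[[0,0,2],[0,0,0],1],[[0,0,2],[0,0,0],1],[[0,0,1.5],[0,0,0],1],[[0,0,0.6],[0,0,0],1],[[0,0,0.5],[0,0,0],1],[[0,0,0.4],[0,0,0],1],[[0,0,0.4],[0,0,0],1],[[0,0,0],[0,0,0],1],[[0,0,0],[0,0,0],1],[[0,0,0],[0,0,0],1]]'; python3 -c "
from h import *
feel(6)"
```

```text
clock: 14.33
tcp_pos: [540.6, -178.1, 79.6]
ee_rot: [0.076, 0.997, 0.0, -0.0]
ft_force: [0.4, -0.1, 0.1]
gripper_width: 0.6
finger_force: 0.0
F [ 0.43 -0.22  0.36] sd [0.33 0.3  0.6 ] tip [ 540.71 -177.87   65.66] clk 14.48
tip [ 540.7 -177.8   65.7] F [ 0.43 -0.36  1.13] clk 14.4833
shift tool [-0.4 -0.7 -0.3]
clock: 15.32
tcp_pos: [540.7, -178.3, 72.5]
ee_rot: [0.076, 0.997, 0.0, 0.0]
ft_force: [-2.0, 1.5, 2.9]
gripper_width: 0.4
finger_force: 1.4
F [-1.39  1.45  2.9 ] sd [0.67 0.29 0.38] tip [ 540.74 -178.32   58.42] clk 15.62
```

Key 4 is raised, with 2.9 N. Now back to key 2 to press it fully.

```bash
python3 -m handwheel '[[[0,0,-4],[0,0,0],1],[[0,0,-3.4],[0,0,0],1],[[0,10,0],[0,0,0],1],[[0,20,0],[0,0,0],1],[[0,25,0],[0,0,0],1],[[0,20,0],[0,0,0],1],[[0,10,0],[0,0,0],1],[[0,5,0],[0,0,0],1],[[0,0,0],[0,0,0],1],[[0,0,0],[0,0,0],1]]'; python3 -c "
from h import *
feel(3);delta([554.8,-88.9,50.2])"
python3 -m handwheel '[[[0,0,3],[0,0,0],1],[[0,0,3],[0,0,0],1],[[0,0,2],[0,0,0],1],[[0,0,2],[0,0,0],1],[[0,0,1.5],[0,0,0],1],[[0,0,1],[0,0,0],1],[[0,0,1],[0,0,0],1],[[0,0,1],[0,0,0],1],[[0,0,0.5],[0,0,0],1],[[0,0,0.3],[0,0,0],1]]'; python3 -c "
from h import *
feel(4)"
```

```text
clock: 16.45
tcp_pos: [554.5, -89.6, 79.8]
ee_rot: [0.076, 0.997, -0.0, 0.0]
ft_force: [1.0, 0.8, -0.2]
gripper_width: 0.2
finger_force: 0.0
F [0.28 0.08 0.13] sd [0.6  0.27 0.4 ] tip [554.39 -90.14  65.78] clk 16.6
tip [554.4 -90.3  65.8] F [ 1.13  0.45 -0.01] clk 16.6
shift tool [-0.2  1.4 15.6]
clock: 17.43
tcp_pos: [554.3, -89.5, 65.3]
ee_rot: [0.076, 0.997, -0.0, -0.0]
ft_force: [-4.6, 0.7, 9.5]
gripper_width: 0.3
finger_force: 4.3
F [-4.51 -0.36  7.15] sd [0.54 0.57 0.3 ] tip [554.33 -89.53  51.3 ] clk 17.63
```

```bash
python3 -m handwheel '[[[0,0,0.5],[0,0,0],1],[[0,0,0.3],[0,0,0],1],[[0,0,0],[0,0,0],1],[[0,0,0],[0,0,0],1],[[0,0,0],[0,0,0],1],[[0,0,0],[0,0,0],1],[[0,0,0],[0,0,0],1],[[0,0,0],[0,0,0],1],[[0,0,0],[0,0,0],1],[[0,0,0],[0,0,0],1]]'; python3 -c "
from h import *
feel(3)"
python3 -m handwheel '[[[0,0,-3],[0,0,0],1],[[0,0,-3],[0,0,0],1],[[0,0,-4],[0,0,0],1],[[0,0,-6],[0,0,0],1],[[0,0,-12],[0,0,0],1],[[0,0,-20],[0,0,0],1],[[0,0,-30],[0,0,0],1],[[0,0,-30],[0,0,0],1],[[0,0,-15],[0,0,0],1],[[0,0,0],[0,0,0],1]]'; python3 - <<'E'
from h import *
feel(2)
s=read_state(); f=grab_frame("wrist")
cv2.imwrite("pics/w2.png",f["image"][:,:,::-1])
E
```

```text
clock: 18.47
tcp_pos: [554.4, -89.5, 65.2]
ee_rot: [0.076, 0.997, -0.0, -0.0]
ft_force: [-5.9, 0.4, 10.6]
gripper_width: 0.5
finger_force: 5.5
F [-6.48 -0.12 11.  ] sd [0.23 0.58 0.41] tip [554.36 -89.54  51.2 ] clk 18.62
clock: 19.45
tcp_pos: [557.4, -90.0, 192.7]
ee_rot: [0.076, 0.997, -0.001, 0.005]
ft_force: [-0.1, -0.5, 1.9]
gripper_width: 0.6
finger_force: 0.0
F [-0.19 -0.04 -0.97] sd [0.27 0.67 0.36] tip [555.37 -89.55 174.51] clk 19.55
```

View pics/w2.png

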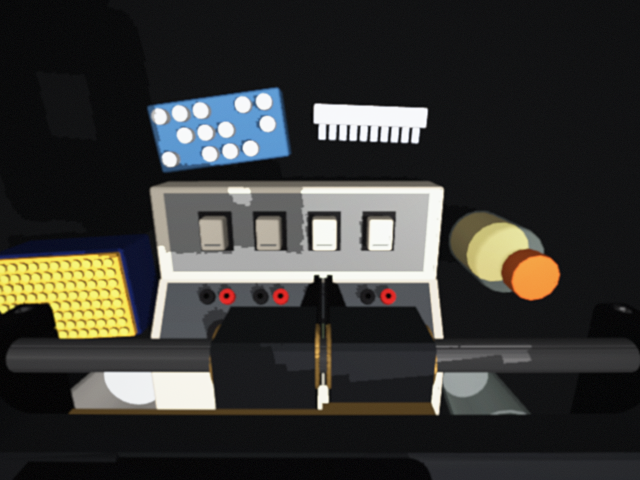

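The wrist view shows four similar caps at about (214,232), (270,232), (324,233) and (380,233), with the bystanders undisturbed. I'll confirm key 2 is raised with one more light tap, then move clear.

```bash
python3 -m handwheel '[[[0,0,30],[0,0,0],1],[[0,0,30],[0,0,0],1],[[0,0,25],[0,0,0],1],[[0,0,13],[0,0,0],1],[[0,0,6],[0,0,0],1],[[0,0,4],[0,0,0],1],[[0,0,0],[0,0,0],1],[[0,0,0],[0,0,0],1],[[0,0,0],[0,0,0],1],[[0,0,0],[0,0,0],1]]'; python3 -c "
from h import *
feel(4)"
python3 -m handwheel '[[[0,0,2],[0,0,0],1],[[0,0,2],[0,0,0],1],[[0,0,1.6],[0,0,0],1],[[0,0,0.7],[0,0,0],1],[[0,0,0.5],[0,0,0],1],[[0,0,0.4],[0,0,0],1],[[0,0,0.2],[0,0,0],1],[[0,0,0],[0,0,0],1],[[0,0,0],[0,0,0],1],[[0,0,0],[0,0,0],1]]'; python3 -c "
from h import *
feel(5)"
```

```text
clock: 20.43
tcp_pos: [555.5, -89.7, 80.2]
ee_rot: [0.076, 0.997, -0.0, 0.001]
ft_force: [0.2, 0.8, -0.4]
gripper_width: 0.4
finger_force: 0.0
F [-0.2   0.05  0.36] sd [0.51 0.13 0.23] tip [555.   -89.57  65.65] clk 20.63
clock: 21.47
tcp_pos: [554.4, -89.4, 71.3]
ee_rot: [0.076, 0.997, 0.0, -0.0]
ft_force: [-1.8, 0.9, 3.7]
gripper_width: 0.6
finger_force: 1.8
F [-1.73  0.5   3.68] sd [0.35 0.2  0.17] tip [554.34 -89.4   57.26] clk 21.72
```

Key 2 is raised, with 3.7 N at 57.3 mm and no full press. Retreating now.

```bash
python3 -m handwheel '[[[0,0,-3],[0,0,0],1],[[0,0,-5],[0,0,0],1],[[0,0,-12],[0,0,0],1],[[0,0,-20],[0,0,0],1],[[0,0,-30],[0,0,0],1],[[0,0,-30],[0,0,0],1],[[0,0,-30],[0,0,0],1],[[0,0,-15],[0,0,0],1],[[0,0,0],[0,0,0],1],[[0,0,0],[0,0,0],1]]'; python3 -m handwheel '[[[0,0,0],[0,0,0],1],[[0,0,0],[0,0,0],1],[[0,0,0],[0,0,0],1],[[0,0,0],[0,0,0],1],[[0,0,0],[0,0,0],1],[[0,0,0],[0,0,0],1],[[0,0,0],[0,0,0],1],[[0,0,0],[0,0,0],1],[[0,0,0],[0,0,0],1],[[0,0,0],[0,0,0],1]]'; python3 -c "
from h import *
feel(3);print(sign_off())"
```

```text
clock: 22.55
tcp_pos: [555.0, -89.6, 217.7]
ee_rot: [0.076, 0.997, -0.0, 0.001]
ft_force: [0.0, -0.7, -0.9]
gripper_width: 0.8
finger_force: 0.0
clock: 23.38
tcp_pos: [554.4, -89.4, 216.3]
ee_rot: [0.076, 0.997, -0.0, 0.0]
ft_force: [-0.5, 0.1, 0.3]
gripper_width: 0.3
finger_force: 0.0
F [ 0.13 -0.25 -0.75] sd [0.56 0.06 0.17] tip [554.45 -89.42 202.34] clk 23.53
the job is handed in; nothing more can be done
None
```

I tapped all four keys left to right, found the second from the left latched, pressed it fully down and confirmed by touch that it sprang up; all four keys now stand raised, the arm is clear, and the job is handed in (no verdict was returned).

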